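# Touch off the furnace block and seat its setting gauge

## Robot

A 7-joint arm with a two-finger parallel gripper is mounted at the origin on the work surface. World frame = base frame: x ahead of the robot, y to its left, z up, the work surface at z = 0. Lengths are in m, angles in rad, forces in N, time in s.
With the tool pointing down it reaches from about 0.4 to 0.85 m from the base axis. Payload 10.4 kg.
Tool frame: the origin (TCP) lies midway between the tips of the shut fingers; the grasp point (between the pads) lies 19 mm behind it (r.grasp_offset is the distance from the TCP to the grasp point, in m); x points along the fingers, y is the direction in which the jaws open and shut, and the axes are right-handed (so a half turn about x gives the same grasp; the last joint's range is limited). The gripper opens to 87 mm and grips with 3 to 60 N. Pads are 19 mm wide; open, the fingers measure 117 mm over their backs; the gripper's body (75 mm by 190 mm) begins 51 mm behind the grasp point.
Start: joints at [1.139, 0.332, -0.065, 1.46, 0.022, 1.35, -0.088], TCP at [0.248, -0.574, 0.2] pointing down, gripper open.
Joint ranges: [-2.6, 2.6], [-0.5, 2.12], [-1.47, 1.34], [0.16, 2.42], [-1.27, 4.41], [0.06, 2.06], [-2.6, 2.6]. Speed limits (rad/s): [2.22, 2.22, 2.79, 2.79, 3.14, 3.14, 3.14].

## Interface

Orientations are given as a unit quaternion [x, y, z, w].
In Python, from bench import r, vision, close_job gives the robot as it stands. The module is installed in compiled form; this text tells all that it offers.
- The arm moves only by the shell command python3 -m pendant 'ROWS' [OPENING] [FORCE]. ROWS is text: rows parted by semicolons, each of 6 numbers parted by spaces: the shift along the tool's x, y, z in units of 0.25 m (1.0 is 0.25 m), then the turn, a rotation vector about the tool's x, y, z in units of 1.5 rad (1.0 is 1.5 rad). A call has 1 to 8 rows; each row is the pose to reach, as a shift and turn from the pose commanded when the call began, along the tool's axes at that moment; what a row does not reach only later rows make up. A row lasts 1/10 s, in which the tool goes at most 50 mm and 8.59 degrees, less where a joint would pass 70% of its speed; a pose out of reach is approached as far as the arm can. A call with a number of a shift or a turn outside -1 to 1 is refused whole. A call with a gripper value outside its range is refused whole. OPENING is the gripper command: -1 is shut, 1 is fully open, values between are in proportion, set as the call begins (- or left out, the last holds). The fingers move at their own pace and stop on an object; FORCE is the grip in N (left out, the last holds). Time passes only in rows, so rows that repeat a pose let the fingers close. It gives the time, the measured TCP pose, the force and the opening at its end, in the units of the state.
- r.read_state(): the state, without advancing time (a new reading comes with each control period).
- vision.camera(name): name is "scene" or "top"; returns (picture, depth): 420x560x3 uint8, blue, green, red; 420x560 float32, m along the optical axis (not along the pixel's ray), 0 where there is no reading.
- vision.get_calibration(name): a dict with "camera_matrix" (3x3 intrinsics, pixels), "rvec" (rotation vector, rad) and "tvec" (3), from world to camera coordinates, as OpenCV has them. Camera axes: x right, y down, z forward; pixel columns grow to the right and rows downward; lengths in m; the calibration is good to about 2 mm. A picture is of the moment at which its call begins. get_calibration takes no time and is no camera call.
- close_job(): hands the job in, once; it reports no verdict.
The state is a dict: "time": time; "joint_positions": joint angles; "joint_vel": joint speeds; "joint_torque": joint torques, N m; "ee_pos": TCP position; "eef_rot": TCP orientation; "ft_force": force on the tool from outside, world axes, zero at the start; "torque": the same for the moment, N m; "width": finger opening in m.
Only numpy, scipy, OpenCV 4.12 (cv2) and the standard library are available. Lean on these libraries where they do the work, as an engineer would, in place of code of your own. Each camera call takes 0.05 s, during which the arm holds its last target. There are 200 camera calls.

## Task

Take the setting gauge from its stand and, with the tip of its stem, gently touch off the three raised datum pads of the furnace block by feel, never pressing hard: first the front pad nearer the window end, then the other front pad, then the pad on the plain end, resting on each for about a second. From these touches work out where the block's bore is, stand the gauge in the bore with its collar fully down on the block, and let go. Leave the other things on the bench where they are.

Things in the scene. Friction and masses are not known exactly. Their poses are not given: they have to be found in the camera images.
- mount: Fixed furnace mount: dark steel base plate 120 (x) x 150 (y) x 12 mm, origin at the centre of its underside, z up, -x its front (roughly towards the robot). On it lie two thin slides (top at 28 mm) and on these the furnace block. Slides and swivel are locked, so the block stays put, but their setting is unknown and no reading shows it: see block_home.
- block_home (a point): Fixed on the mount, 28 mm up: where the centre of the block's underside would be if set to zero. The real block lies up to 9 mm off in x and in y and is turned up to 0.12 rad about z. Rigid aluminium block 50 (x) x 90 (y) x 45 mm, top 73 mm above the mount's origin; at its +y end a black window tube 32 mm across, 14 mm long; its -y end is plain.
- front_pad_window (a point): Zero-setting point (fixed on the mount, not the true place) of the front pad nearer the window end: centre of its touching face, at x -29, y +28, z +24 mm in the block's frame (origin as block_home). All three pads are steel, 32 mm wide, 28 mm high, 4 mm proud of the block, 38 to 66 mm above the mount's origin. Touch at 5 to 12 mm/s; 2 to 10 N is right, over 15 N too hard.
- front_pad_plain (a point): The same for the front pad nearer the plain end: x -29, y -28, z +24 mm in the block's frame. Both front pads face the block's -x and lie in one plane.
- end_pad (a point): The same for the pad on the plain end: x 0, y -49, z +24 mm in the block's frame; it faces the block's -y.
- bore_home (a point): Zero-setting point (fixed on the mount, not the true place) of the mouth of the block's bore: x +4, y +10, z +45 mm in the block's frame. Upright through bore of 10 mm diameter with a 1 mm chamfer.
- stand: Fixed white plastic block 70 x 70 x 50 mm with an upright 12 mm through hole in the middle, in which the gauge stands at the start, its collar on the block's top. Origin at the centre of its underside.
- probe: The steel setting gauge (about 0.13 kg), 92 mm tall, upright in the stand at the start. Origin at the lowest point of its stem, z along the stem up to the handle. Round stem of 8 mm diameter with a ball end, 40 mm long; above it a collar of 26 mm diameter from 40 to 45 mm; above that a square handle 20 x 20 mm (faces along its own x and y) from 45 to 92 mm above the origin. A good grip is at about 70 mm, 30 N or more.
- probe_tip (a point): Centre of the ball end (radius 4 mm) of the gauge's stem, 4 mm above the gauge's origin. With the gauge fully down in the block's bore it lies 37 mm above the mount's origin.
- beaker: Bystander: glass beaker, 64 mm across, 85 mm tall. Origin at its underside.
- reagent: Bystander: amber reagent bottle, 60 mm across, 140 mm tall. Origin at its underside.
- jar: Bystander: white jar with black lid, 52 mm across, 55 mm tall. Origin at its underside.
- wrench: Bystander: steel wrench 130 mm long, lying flat.
- tubebox: Bystander: grey plastic box 70 x 50 x 28 mm. Origin at its underside.
- screwdriver: Bystander: black-handled screwdriver 160 mm long, lying flat.
Mind the look-alikes: they are no part of the job. Of the things shaped like the probe, the steel one is meant. Of the things that look like the mount, the larger one is meant.

How it is judged:
By the outcome, as a careful person would: the job done as asked, in the order asked, and still so for the second after the job is handed in, with the robot touching nothing.
It also fails if it takes over 67 s, if anything falls off the work surface, if the arm or the gripper's body presses on something with over 40 N, if the wrist force passes 120 N, or if a joint passes its speed limit or range.

## Working session

There is one attempt and no reset: what is moved stays moved. The work goes in short steps, Python scripts to look and compute and a shell command to move; the robot and the scene stay as the last step left them, time stands still between calls to the robot, and variables do not carry over. Pictures are saved under pics/ and viewed, about 8 in all and at most 12, crops included, and the job is handed in when it is done.

```bash
mkdir -p pics
cat > h.py <<'E'
import numpy as np, cv2
from bench import r, vision
from scipy.spatial.transform import Rotation as R
def cal(n):
    c=vision.get_calibration(n); return np.array(c["camera_matrix"]),R.from_rotvec(np.ravel(c["rvec"])).as_matrix(),np.ravel(c["tvec"])
def world(n,u,v,d):
    K,Rm,t=cal(n); p=np.linalg.inv(K)@np.array([u,v,1.])*d; return Rm.T@(p-t)
def onplane(n,u,v,z):
    K,Rm,t=cal(n); o=-Rm.T@t; d=Rm.T@np.linalg.inv(K)@np.array([u,v,1.]); return o+d*(z-o[2])/d[2]
def proj(n,p):
    K,Rm,t=cal(n); q=K@(Rm@np.array(p)+t); return q[:2]/q[2]
def cloud(n,D):
    K,Rm,t=cal(n); v,u=np.mgrid[:D.shape[0],:D.shape[1]]
    P=np.stack([u,v,np.ones_like(u)],-1)@np.linalg.inv(K).T*D[...,None]; return (P-t)@Rm
def tomove(target):  # world shift -> tool units from present measured pose
    s=r.read_state(); q=R.from_quat(s["eef_rot"]); return q.inv().apply(np.array(target)-s["ee_pos"])/0.25
E
python3 - <<'E'
from h import *
for n in("scene","top"):
    I,D=vision.camera(n); cv2.imwrite(f"pics/{n}0.png",cv2.resize(I,(800,600))); np.save(f"{n}D.npy",D); cv2.imwrite(f"{n}_raw.png",I)
    K,Rm,t=cal(n); print(n,K.round(1).tolist(),(-Rm.T@t).round(3))
s=r.read_state(); print(s); print(R.from_quat(s["eef_rot"]).as_matrix().round(3))
E
```

```text
scene [[422.5, 0.0, 276.2], [0.0, 422.5, 209.0], [0.0, 0.0, 1.0]] [ 1.082 -0.396  0.809]
top [[391.8, 0.0, 279.0], [0.0, 391.8, 218.5], [0.0, 0.0, 1.0]] [ 0.419 -0.016  1.014]
{'time': 0.1, 'joint_positions': array([ 1.13939802,  0.33279999, -0.06467959,  1.46084393,  0.02156803,
        1.34987981, -0.08850443]), 'joint_vel': array([-2.70753936e-05, -2.56833710e-03, -8.74770474e-04, -2.63625454e-03,
        8.16189298e-04,  7.22497441e-05,  3.41201903e-04]), 'joint_torque': array([ 2.74567989e-03, -6.24545860e+01,  2.55693588e-02, -3.90715742e+01,
       -6.14525378e-02,  3.66708613e-02,  1.20257009e-04]), 'ee_pos': array([ 0.24829355, -0.57316887,  0.19944527]), 'eef_rot': array([-0.69228846, -0.1439497 ,  0.69248702, -0.14309751]), 'ft_force': array([0.80111405, 0.02955747, 0.51039571]), 'torque': array([0.02684345, 0.00088502, 0.01166046]), 'width': 0.08699961988767975}
[[-0.001  0.397 -0.918]
 [ 0.001 -0.918 -0.397]
 [-1.    -0.001  0.   ]]
```

View pics/top0.png

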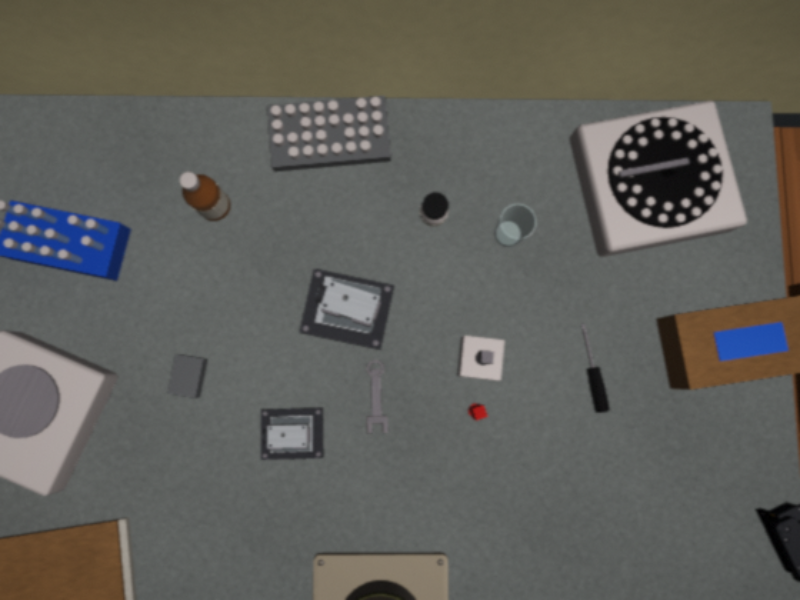

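View pics/scene0.png

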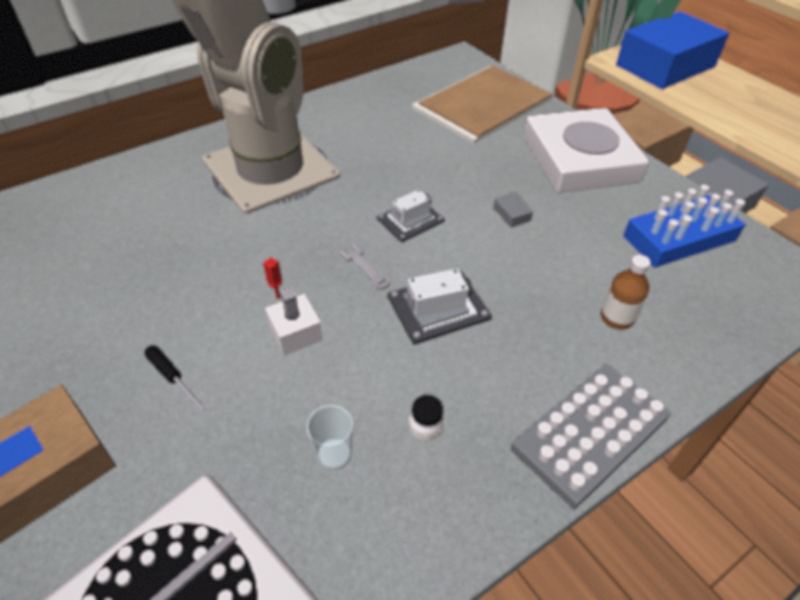

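The top view shows, in 800-px coordinates: mount (347,309), stand with steel gauge (483,357), red look-alike (478,411), small look-alike mount (292,433) and wrench (377,400). Next I measure these from depth.

Run:
```python
from h import *
I=cv2.imread("top_raw.png"); D=np.load("topD.npy"); P=cloud("top",D)
s=0.7
def box(name,u0,v0,u1,v1,zl,zh):
    m=np.zeros(D.shape,bool); m[int(v0*s):int(v1*s),int(u0*s):int(u1*s)]=1
    m&=(P[...,2]>zl)&(P[...,2]<zh)&(D>0)
    q=P[m]; 
    if len(q)<4: print(name,len(q)); return
    (c,wh,a)=cv2.minAreaRect((q[:,:2]*1000).astype(np.float32))
    print(name,len(q),"c",np.round(c,1),"wh",np.round(wh,1),"ang",round(a,2),"z",np.percentile(q[:,2],[5,50,95]).round(4),"mean",q.mean(0).round(4))
box("plate",285,255,410,360,.006,.02)
box("platefull",285,255,410,360,.006,.1)
box("blocktop",285,255,410,360,.067,.08)
box("slides",285,255,410,360,.022,.034)
box("stand",450,325,515,390,.043,.056)
box("probe",450,325,515,390,.085,.12)
box("red",455,395,500,430,.02,.3)
box("wrench",355,355,400,440,.003,.04)
box("small",250,395,335,470,.005,.1)
S=cv2.imread("scene_raw.png")
a=cv2.resize(I[170:300,190:380],None,fx=4,fy=4,interpolation=2)
b=cv2.resize(S[170:260,170:360],None,fx=4,fy=4,interpolation=2)
b=b[:,:760]
cv2.imwrite("pics/cropt.png",a); cv2.imwrite("pics/crops.png",b)
```

```text
plate 1391 c [541.6  65.3] wh [150.4 120.3] ang 78.29 z [0.0082 0.0115 0.0175] mean [0.5333 0.0681 0.0118]
platefull 2686 c [541.6  65.3] wh [150.4 120.3] ang 78.29 z [0.009  0.0185 0.0739] mean [0.5378 0.0633 0.0341]
blocktop 766 c [545.2  59.2] wh [105.1  54.4] ang 72.38 z [0.0693 0.0723 0.0752] mean [0.5452 0.0553 0.0723]
slides 318 c [547.   60.5] wh [100.8  82.1] ang 78.45 z [0.0241 0.027  0.0304] mean [0.5396 0.0565 0.0271]
stand 710 c [ 452.1 -172.3] wh [70.7 70.2] ang 83.41 z [0.0462 0.0491 0.052 ] mean [ 0.4518 -0.1711  0.0492]
probe 82 c [ 451.9 -171.5] wh [19.1 20.9] ang 88.2 z [0.095  0.1011 0.1037] mean [ 0.4516 -0.1709  0.1002]
red 122 c [ 362.2 -158.5] wh [22.8 22.2] ang 18.01 z [0.0431 0.0889 0.0932] mean [ 0.3628 -0.1577  0.079 ]
wrench 408 c [382.5   6.7] wh [ 74.2 145.7] ang 88.1 z [0.0034 0.0062 0.0095] mean [0.3802 0.0112 0.0064]
small 1528 c [319.6 159.2] wh [ 87.8 109. ] ang 1.61 z [0.0061 0.0136 0.0541] mean [0.3214 0.1563 0.0247]
```

View pics/cropt.png

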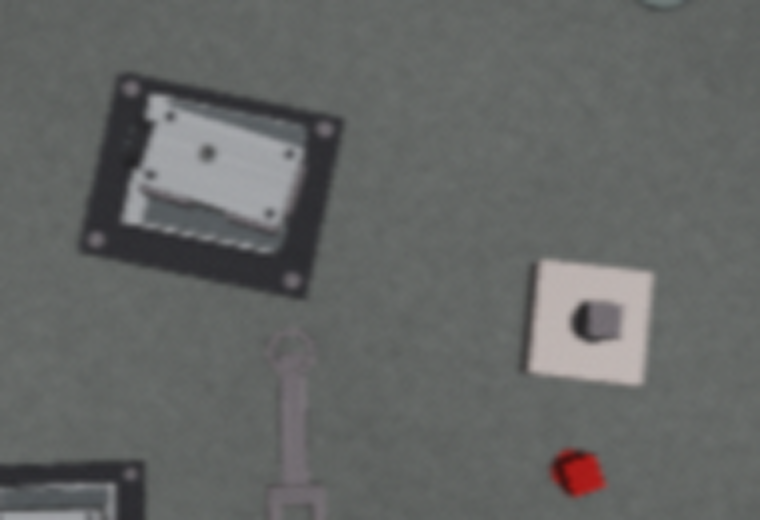

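View pics/crops.png

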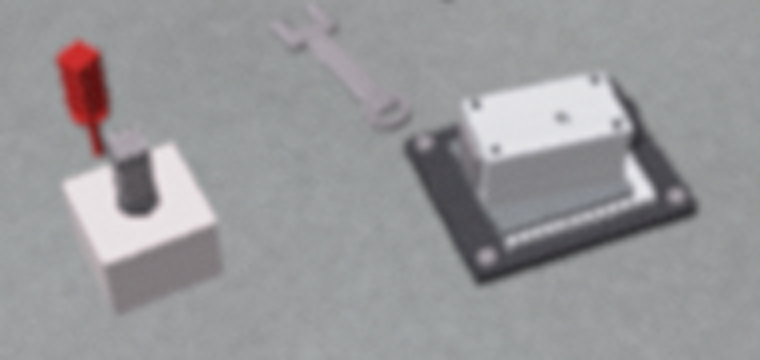

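```bash
cat >> h.py <<'E'
def turn(yaw): # rotvec units so that tool x is down and tool y at world yaw
    s=r.read_state(); q=R.from_quat(s["eef_rot"]); y=np.array([np.cos(yaw),np.sin(yaw),0]); x=np.array([0,0,-1.]); 
    T=R.from_matrix(np.stack([x,y,np.cross(x,y)],1)); return (q.inv()*T).as_rotvec()/1.5
E
python3 - <<'E'
from h import *
px=lambda a,b:onplane("top",190+a/4,170+b/4,.073)[:2]
bore=px(207,153); c=np.mean([px(*p) for p in[(170,117),(289,154),(150,175),(269,213)]],0)
d=px(150,175)-px(269,213); d2=px(170,117)-px(289,154)
y=np.degrees([np.arctan2(*e[::-1])-np.pi/2 for e in(d,d2)]); print("yaw",y)
a=np.radians(y.mean()); Rz=lambda a:np.array([[np.cos(a),-np.sin(a)],[np.sin(a),np.cos(a)]])
print("bore",bore,"centre",c,"rel",Rz(a).T@(bore-c),"bore from c",c+Rz(a)@[.004,.010])
m=np.array([.5416,.0653]);am=np.radians(-11.71); print("centre rel mount",Rz(am).T@(c-m),a-am)
# handle corners
hp=lambda u,v:onplane("top",190+u/4,170+v/4,.102)[:2]
print("handle",hp(605,320))
# scene check of handle via depth
I,D=cv2.imread("scene_raw.png"),np.load("sceneD.npy"); P=cloud("scene",D)
q=P[(P[...,2]>.097)&(P[...,2]<.106)&(abs(P[...,0]-.452)<.03)&(abs(P[...,1]+.171)<.03)]; print("scene handle",len(q),q.mean(0), cv2.minAreaRect((q[:,:2]*1e3).astype(np.float32)))
print("move above",tomove([.452,-.1715,.16]),turn(np.radians(-2)))
E
```

```text
yaw [-17.60398904 -17.21021853]
bore [0.5518629  0.06085304] centre [0.54476176 0.05322609] rel [0.00449426 0.00940203] bore from c [0.55157016 0.06157149]
centre rel mount [ 0.00554645 -0.01118091] -0.09943321886367493
handle [ 0.45051042 -0.17405333]
scene handle 67 [ 0.4548745  -0.17484083  0.10033101] ((454.4664306640625, -174.76084899902344), (20.064903259277344, 22.287370681762695), 86.10232543945312)
move above [ 0.15916205 -1.15020548 -1.38633935] [-7.51402066e-01 -4.46738048e-04  7.46909057e-04]
```

```bash
python3 -m pendant '0.1 -0.82 -0.98 -0.75 0 0;0.1 -0.82 -0.98 -0.75 0 0;0.1 -0.82 -0.98 -0.75 0 0;0.1 -0.82 -0.98 -0.75 0 0;0.1 -0.82 -0.98 -0.75 0 0;0.1 -0.82 -0.98 -0.75 0 0;0.1 -0.82 -0.98 -0.75 0 0;0.1 -0.82 -0.98 -0.75 0 0' 0.15 60
python3 - <<'E'
from h import *
print(tomove([.452,-.1725,.15]),turn(np.radians(-3)))
E
```

```text
time: 0.9
ee_pos: [0.3934, -0.2843, 0.1749]
eef_rot: [0.506, 0.494, -0.506, 0.493]
ft_force: [-0.1, 0.1, -0.3]
width: 0.0502
[ 0.09986009  0.2230567  -0.45278764] [ 1.80640271e-02 -4.73354312e-04  9.28655112e-05]
```

```bash
python3 -m pendant '0.1 0.223 -0.453 0.018 0 0;0.1 0.223 -0.453 0.018 0 0;0.1 0.223 -0.453 0.018 0 0;0.1 0.223 -0.453 0.018 0 0;0.1 0.223 -0.453 0.018 0 0'
python3 - <<'E'
from h import *
I,D=vision.camera("scene"); cv2.imwrite("pics/s1.png",cv2.resize(I[150:270,150:300],None,fx=5,fy=5,interpolation=2))
print(tomove([.452,-.1725,.061]),r.read_state()["ee_pos"])
E
```

```text
time: 1.4
ee_pos: [0.4515, -0.1767, 0.1499]
eef_rot: [-0.515, -0.484, 0.516, -0.484]
ft_force: [-0.6, -1.1, 0.2]
width: 0.0502
[ 0.35609932  0.0018368  -0.02086454] [ 0.45125017 -0.177654    0.15002648]
```

View pics/s1.png

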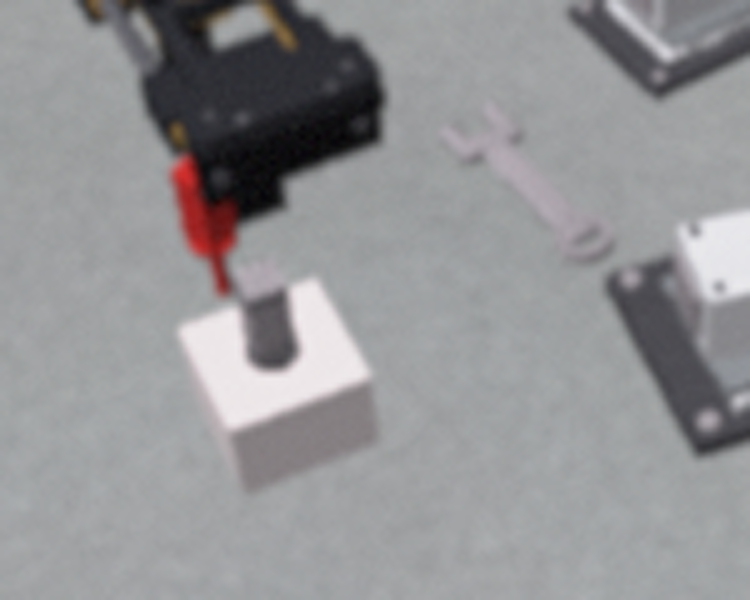

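```bash
python3 -m pendant '0 0 -0.021 0 0 0;0 0 -0.021 0 0 0;0 0 -0.021 0 0 0;0 0 -0.021 0 0 0'
python3 - <<'E'
from h import *
s=r.read_state()
f=lambda p:((proj("scene",p)-[150,150])*5).round()
print(s["ee_pos"],s["joint_vel"].round(3),f(s["ee_pos"]),f([.452,-.1725,.102]),tomove([.452,-.1725,.061]),turn(np.radians(-3)))
E
```

```text
time: 1.85
ee_pos: [0.4519, -0.1721, 0.1503]
eef_rot: [-0.516, -0.483, 0.516, -0.484]
ft_force: [-0.2, 0.2, -0.8]
width: 0.0501
[ 0.45191208 -0.17209128  0.15025229] [-0.002  0.002 -0.     0.001  0.002  0.002 -0.   ] [247. 198.] [260. 273.] [0.35700962 0.00039532 0.00152354] [-0.00820752  0.0001598  -0.00011347]
```

The image shows the finger tips at (258,200) and the handle top at (262,275), both as projected, so the hand is above the gauge. I descend and close.

```bash
python3 -m pendant '0.15 0 0 0 0 0;0.28 0 0 0 0 0;0.356 0 0 0 0 0;0.356 0 0 0 0 0;0.356 0 0 0 0 0'; python3 -m pendant '0 0 0 0 0 0;0 0 0 0 0 0;0 0 0 0 0 0;0 0 0 0 0 0;0 0 0 0 0 0;0 0 0 0 0 0;0 0 0 0 0 0' -1 60
```

```text
time: 2.35
ee_pos: [0.4523, -0.1718, 0.0617]
eef_rot: [0.516, 0.484, -0.516, 0.484]
ft_force: [-0.6, 0.4, 0.5]
width: 0.05
time: 3.05
ee_pos: [0.4522, -0.1718, 0.0614]
eef_rot: [0.516, 0.484, -0.516, 0.484]
ft_force: [-1.1, -0.4, 3.3]
width: 0.0196
```

```bash
python3 -m pendant '0 0 0 0 0 0;-0.2 0 0 0 0 0;-0.4 0 0 0 0 0;-0.4 0 0 0 0 0;-0.4 0 0 0 0 0;-0.4 0 0 0 0 0'
cat >> h.py <<'E'
C=np.array([.5448,.0532]); A=np.radians(-17.4)
def blk(x,y,z): return np.array([C[0]+np.cos(A)*x-np.sin(A)*y, C[1]+np.sin(A)*x+np.cos(A)*y, z])
def bdir(): # tool-unit vector for 1 mm along block x and y
    q=R.from_quat(r.read_state()["eef_rot"]).inv(); return [q.apply(v)*.001/.25 for v in([np.cos(A),np.sin(A),0],[-np.sin(A),np.cos(A),0])]
E
python3 - <<'E'
from h import *
s=r.read_state();print(s["width"],s["ft_force"]); t=blk(-.047,.028,.162);print(t,tomove(t),turn(np.radians(-3)),*bdir())
E
```

```text
time: 3.65
ee_pos: [0.4511, -0.1715, 0.1598]
eef_rot: [-0.515, -0.484, 0.516, -0.483]
ft_force: [0.2, -0.8, -1.0]
width: 0.0196
0.019578268558412885 [ 0.20684605 -0.81870612 -1.0303115 ]
[0.50832385 0.09397365 0.162     ] [-0.00834555  0.16042303 -1.07418994] [-0.00779791 -0.00040584  0.00136708] [-8.54827945e-06  3.88569413e-03  9.49372442e-04] [ 3.68688586e-07  9.49375371e-04 -3.88570280e-03]
```

```bash
python3 -m pendant '0 0.16 -1 0 0 0;0 0.16 -1 0 0 0;0 0.16 -1 0 0 0;0 0.16 -1 0 0 0;0 0.16 -1 0 0 0;0 0.16 -1 0 0 0;0 0.16 -1 0 0 0'
python3 - <<'E'
from h import *
s=r.read_state();print(s["ee_pos"],s["ft_force"]); t=blk(-.045,.028,.099);print(t,tomove(t))
E
```

```text
time: 4.35
ee_pos: [0.5069, 0.0767, 0.1595]
eef_rot: [-0.514, -0.485, 0.516, -0.484]
ft_force: [1.0, -1.2, -1.4]
width: 0.02
[0.50692492 0.07673931 0.1595445 ] [ 0.95802084 -1.23150646 -1.44107639]
[0.51023233 0.09337556 0.099     ] [ 0.24217961  0.00989341 -0.06711636]
```

```bash
python3 -m pendant '0.06 0.01 -0.064 0 0 0;0.14 0.01 -0.064 0 0 0;0.2 0.01 -0.064 0 0 0;0.24 0.01 -0.064 0 0 0;0.24 0.01 -0.064 0 0 0;0.24 0.01 -0.064 0 0 0;0.24 0.01 -0.064 0 0 0'
python3 - <<'E'
from h import *
I,D=vision.camera("scene"); J,_=vision.camera("top")
a=cv2.resize(I[160:250,230:360],(390,270),interpolation=2); b=cv2.resize(J[170:260,190:320],(390,270),interpolation=2); cv2.imwrite("pics/s2.png",np.hstack([a,b]))
s=r.read_state();print(s["ee_pos"],s["ft_force"],tomove(blk(-.045,.028,.099)),R.from_quat(s["eef_rot"]).as_matrix().round(3),*bdir())
E
```

```text
time: 5.05
ee_pos: [0.512, 0.0909, 0.1019]
eef_rot: [0.516, 0.483, -0.516, 0.484]
ft_force: [-0.4, -0.1, -0.3]
width: 0.0195
[0.51191908 0.09104756 0.10185489] [ 0.00591845  0.49390542 -1.42117953] [ 0.01141026 -0.00734439 -0.00886048] [[ 0.001  0.998 -0.064]
 [-0.    -0.064 -0.998]
 [-1.     0.001  0.   ]] [4.88674454e-06 3.88578677e-03 9.49019105e-04] [ 1.14755506e-06  9.49018413e-04 -3.88578985e-03]
```

View pics/s2.png

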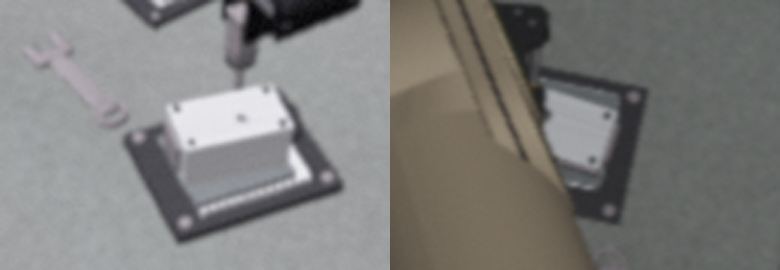

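The left half shows the gauge stem at (240,78) in front of the block near the window tube, clear of it. I approach slowly with a force guard between short calls.

```bash
cat > g.py <<'E'
# guard: look only. args: axis(x|y) -> block direction pushed along; exit 1 on contact
import sys; from h import *
s=r.read_state(); a=A if sys.argv[1]=="x" else A+np.pi/2
d=np.array([np.cos(a),np.sin(a),0]); f=-s["ft_force"]@d
p=s["ee_pos"][:2]-C; n=np.array([p@[np.cos(A),np.sin(A)],p@[-np.sin(A),np.cos(A)]])*1e3
print("t %.2f blk mm"%s["time"],n.round(2),"z",s["ee_pos"][2].round(4),"push %.2f"%f,"|F| %.2f"%np.linalg.norm(s["ft_force"])); sys.exit(f>2.2)
E
python3 g.py x; python3 -m pendant '0.012 0.0039 0.001 0 0 0;0.012 0.0078 0.002 0 0 0;0.012 0.0117 0.003 0 0 0;0.012 0.0156 0.004 0 0 0' >/dev/null; python3 g.py x && python3 -m pendant '0 0.003 0.0007 0 0 0' >/dev/null; python3 g.py x && python3 -m pendant '0 0.003 0.0007 0 0 0' >/dev/null;python3 g.py x && python3 -m pendant '0 0 0 0 0 0' >/dev/null; python3 g.py x
```

```text
t 5.15 blk mm [-42.69  26.28] z 0.1019 push 0.14 |F| 1.50
t 5.55 blk mm [-38.99  26.14] z 0.0982 push -0.62 |F| 0.81
t 5.55 blk mm [-38.99  26.14] z 0.0982 push -0.62 |F| 0.81
t 5.55 blk mm [-38.99  26.14] z 0.0982 push -0.62 |F| 0.81
t 5.55 blk mm [-38.99  26.14] z 0.0982 push -0.62 |F| 0.81False
False
False
False
False
```

```bash
sed -i 's/sys.exit(f>2.2)/sys.exit(int(f>2.2))/' g.py
p(){ python3 g.py x; }
python3 -m pendant '0 0.003 0.0007 0 0 0;0 0.006 0.0014 0 0 0' >/dev/null; p && python3 -m pendant '0 0.003 0.0007 0 0 0' >/dev/null; p && python3 -m pendant '0 0.003 0.0007 0 0 0' >/dev/null; p && python3 -m pendant '0 0.003 0.0007 0 0 0' >/dev/null; p && python3 -m pendant '0 0.003 0.0007 0 0 0' >/dev/null; p
```

```text
t 5.75 blk mm [-37.48  26.13] z 0.0982 push -0.19 |F| 0.57
t 5.85 blk mm [-36.75  26.15] z 0.0981 push -0.79 |F| 1.36
t 5.95 blk mm [-35.95  26.13] z 0.0982 push 0.04 |F| 0.46
t 6.05 blk mm [-35.23  26.15] z 0.0981 push 0.25 |F| 0.79
t 6.15 blk mm [-34.44  26.13] z 0.0981 push -0.17 |F| 2.53
```

```bash
p(){ python3 g.py x; }
p && python3 -m pendant '0 0.003 0.0007 0 0 0' >/dev/null; p && python3 -m pendant '0 0.003 0.0007 0 0 0' >/dev/null; p && python3 -m pendant '0 0.003 0.0007 0 0 0' >/dev/null; p && python3 -m pendant '0 0.003 0.0007 0 0 0' >/dev/null; p && python3 -m pendant '0 0.003 0.0007 0 0 0' >/dev/null; p
```

```text
t 6.15 blk mm [-34.44  26.13] z 0.0981 push -0.17 |F| 2.53
t 6.25 blk mm [-33.7   26.18] z 0.0981 push 0.28 |F| 0.69
t 6.35 blk mm [-32.91  26.19] z 0.0981 push 0.33 |F| 1.64
t 6.45 blk mm [-32.51  26.16] z 0.0981 push 3.35 |F| 3.45
t 6.45 blk mm [-32.51  26.16] z 0.0981 push 3.35 |F| 3.45
t 6.45 blk mm [-32.51  26.16] z 0.0981 push 3.35 |F| 3.45
```

Contact at x = −32.5, 3.3 N. I hold for about a second.

```bash
for_hold(){ python3 g.py x; }
python3 -m pendant '0 0 0 0 0 0' >/dev/null; for_hold; python3 -m pendant '0 0 0 0 0 0;0 0 0 0 0 0;0 0 0 0 0 0;0 0 0 0 0 0' >/dev/null; for_hold;  python3 -m pendant '0 0 0 0 0 0;0 0 0 0 0 0;0 0 0 0 0 0' >/dev/null; for_hold;  python3 -m pendant '0 0 0 0 0 0;0 0 0 0 0 0;0 0 0 0 0 0' >/dev/null; for_hold
```

```text
t 6.55 blk mm [-32.59  26.21] z 0.098 push 2.60 |F| 2.73
t 6.95 blk mm [-32.45  26.2 ] z 0.098 push 3.21 |F| 3.33
t 7.25 blk mm [-32.38  26.15] z 0.0981 push 4.45 |F| 4.51
t 7.55 blk mm [-32.35  26.16] z 0.0981 push 3.90 |F| 3.93
```

```bash
python3 -m pendant '0 -0.016 -0.004 0 0 0;0 -0.031 -0.0076 0 0 0;0 -0.057 0.097 0 0 0;0 -0.082 0.202 0 0 0;0 -0.082 0.202 0 0 0;0 -0.082 0.202 0 0 0;0 -0.082 0.202 0 0 0' ; python3 g.py x; python3 -m pendant '0 0.0039 0.001 0 0 0;0 0.0078 0.002 0 0 0;0 0.0117 0.003 0 0 0' >/dev/null;  python3 g.py x
```

```text
time: 8.25
ee_pos: [0.4986, 0.0395, 0.0985]
eef_rot: [0.516, 0.484, -0.515, 0.484]
ft_force: [0.4, -0.1, -0.7]
width: 0.0195
t 8.25 blk mm [-39.97 -26.87] z 0.0985 push -0.42 |F| 0.82
t 8.55 blk mm [-37.04 -27.32] z 0.0981 push 0.25 |F| 1.66
```

```bash
p(){ python3 g.py x; }
python3 -m pendant '0 0.003 0.0007 0 0 0' >/dev/null; p && python3 -m pendant '0 0.003 0.0007 0 0 0' >/dev/null; p && python3 -m pendant '0 0.003 0.0007 0 0 0' >/dev/null; p && python3 -m pendant '0 0.003 0.0007 0 0 0' >/dev/null; p && python3 -m pendant '0 0.003 0.0007 0 0 0' >/dev/null; p && python3 -m pendant '0 0.003 0.0007 0 0 0' >/dev/null; p && python3 -m pendant '0 0.003 0.0007 0 0 0' >/dev/null; p && python3 -m pendant '0 0.003 0.0007 0 0 0' >/dev/null; p
```

```text
t 8.65 blk mm [-36.23 -27.54] z 0.0981 push -0.81 |F| 1.33
t 8.75 blk mm [-35.51 -27.64] z 0.0981 push 0.04 |F| 1.12
t 8.85 blk mm [-34.73 -27.72] z 0.0981 push 0.31 |F| 0.83
t 8.95 blk mm [-33.92 -27.74] z 0.0982 push 0.27 |F| 1.77
t 9.05 blk mm [-33.16 -27.76] z 0.0981 push 0.66 |F| 1.61
t 9.15 blk mm [-32.72 -27.79] z 0.0981 push 1.66 |F| 1.83
t 9.25 blk mm [-32.4  -27.74] z 0.098 push 4.14 |F| 4.27
t 9.25 blk mm [-32.4  -27.74] z 0.098 push 4.14 |F| 4.27
```

```bash
p(){ python3 g.py x; }
python3 -m pendant '0 0 0 0 0 0;0 0 0 0 0 0;0 0 0 0 0 0' >/dev/null; p; python3 -m pendant '0 0 0 0 0 0;0 0 0 0 0 0;0 0 0 0 0 0;0 0 0 0 0 0' >/dev/null; p;  python3 -m pendant '0 0 0 0 0 0;0 0 0 0 0 0;0 0 0 0 0 0;0 0 0 0 0 0' >/dev/null; p
```

```text
t 9.55 blk mm [-32.38 -27.74] z 0.0979 push 4.91 |F| 5.06
t 9.95 blk mm [-32.36 -27.75] z 0.0979 push 4.98 |F| 5.12
t 10.35 blk mm [-32.32 -27.76] z 0.0979 push 5.34 |F| 5.48
```

```bash
python3 -m pendant '0 -0.023 -0.0057 0 0 0;0 -0.0466 -0.0114 0 0 0;0 -0.065 0.063 0 0 0;0 -0.083 0.136 0 0 0;0 -0.083 0.136 0 0 0;0 0.003 0.157 0 0 0;0 0.088 0.178 0 0 0;0 0.088 0.178 0 0 0'; python3 -m pendant '0 0 0 0 0 0;0 0 0 0 0 0;0 0 0 0 0 0'; python3 g.py y
```

```text
time: 11.15
ee_pos: [0.5275, -0.0099, 0.0984]
eef_rot: [0.517, 0.483, -0.515, 0.484]
ft_force: [0.4, -0.5, -0.5]
width: 0.0194
time: 11.45
ee_pos: [0.5249, -0.0092, 0.0982]
eef_rot: [-0.516, -0.484, 0.516, -0.484]
ft_force: [-0.7, -0.2, -1.0]
width: 0.0194
t 11.45 blk mm [ -0.35 -65.47] z 0.0982 push 0.39 |F| 1.22
```

```bash
p(){ python3 g.py y; }
python3 -m pendant '0 0.001 -0.0039 0 0 0;0 0.002 -0.0078 0 0 0;0 0.003 -0.0117 0 0 0;0 0.004 -0.0156 0 0 0;0 0.005 -0.0195 0 0 0;0 0.0057 -0.0234 0 0 0' >/dev/null; p && python3 -m pendant '0 0.0007 -0.003 0 0 0' >/dev/null; p && python3 -m pendant '0 0.0007 -0.003 0 0 0' >/dev/null; p && python3 -m pendant '0 0.0007 -0.003 0 0 0' >/dev/null; p && python3 -m pendant '0 0.0007 -0.003 0 0 0' >/dev/null; p && python3 -m pendant '0 0.0007 -0.003 0 0 0' >/dev/null; p && python3 -m pendant '0 0.0007 -0.003 0 0 0' >/dev/null; p && python3 -m pendant '0 0.0007 -0.003 0 0 0' >/dev/null; p
```

```text
t 12.05 blk mm [  0.24 -59.59] z 0.0981 push -0.15 |F| 1.79
t 12.15 blk mm [  0.19 -58.82] z 0.0981 push -0.18 |F| 2.03
t 12.25 blk mm [  0.21 -58.13] z 0.0981 push -0.31 |F| 1.11
t 12.35 blk mm [  0.18 -57.35] z 0.0981 push 1.11 |F| 1.79
t 12.45 blk mm [  0.22 -56.58] z 0.0982 push -0.71 |F| 1.22
t 12.55 blk mm [  0.19 -55.79] z 0.0982 push 0.25 |F| 0.76
t 12.65 blk mm [  0.17 -55.02] z 0.0981 push 0.31 |F| 0.82
t 12.75 blk mm [  0.17 -54.25] z 0.0982 push -0.02 |F| 1.17
```

```bash
p(){ python3 g.py y; }
p && python3 -m pendant '0 0.0007 -0.003 0 0 0' >/dev/null; p && python3 -m pendant '0 0.0007 -0.003 0 0 0' >/dev/null; p && python3 -m pendant '0 0.0007 -0.003 0 0 0' >/dev/null; p && python3 -m pendant '0 0.0007 -0.003 0 0 0' >/dev/null; p && python3 -m pendant '0 0.0007 -0.003 0 0 0' >/dev/null; p && python3 -m pendant '0 0.0007 -0.003 0 0 0' >/dev/null; p && python3 -m pendant '0 0.0007 -0.003 0 0 0' >/dev/null; p
```

```text
t 12.75 blk mm [  0.17 -54.25] z 0.0982 push -0.02 |F| 1.17
t 12.85 blk mm [  0.18 -53.5 ] z 0.0982 push 0.28 |F| 1.13
t 12.95 blk mm [  0.16 -52.71] z 0.0982 push 0.57 |F| 1.50
t 13.05 blk mm [  0.15 -51.95] z 0.0981 push -0.38 |F| 1.49
t 13.15 blk mm [  0.12 -51.16] z 0.0981 push 0.04 |F| 0.66
t 13.25 blk mm [  0.14 -50.41] z 0.0981 push 0.33 |F| 1.49
t 13.35 blk mm [  0.1  -49.69] z 0.0981 push 1.73 |F| 1.78
t 13.45 blk mm [  0.11 -49.4 ] z 0.0981 push 2.73 |F| 2.79
```

```bash
p(){ python3 g.py y; }
python3 -m pendant '0 0 0 0 0 0;0 0 0 0 0 0;0 0 0 0 0 0' >/dev/null; p; python3 -m pendant '0 0 0 0 0 0;0 0 0 0 0 0;0 0 0 0 0 0;0 0 0 0 0 0' >/dev/null; p;  python3 -m pendant '0 0 0 0 0 0;0 0 0 0 0 0;0 0 0 0 0 0;0 0 0 0 0 0' >/dev/null; p
```

```text
t 13.75 blk mm [  0.12 -49.31] z 0.0981 push 1.00 |F| 1.32
t 14.15 blk mm [  0.14 -49.13] z 0.0981 push 4.86 |F| 4.95
t 14.55 blk mm [  0.12 -49.  ] z 0.0982 push 4.97 |F| 5.17
```

```bash
python3 -m pendant '0 0 0 0 0 0;0 0 0 0 0 0;0 0 0 0 0 0;0 0 0 0 0 0'; python3 g.py y; python3 -m pendant '0 -0.005 0.02 0 0 0;0 -0.0095 0.039 0 0 0;-0.08 -0.0095 0.039 0 0 0;-0.16 -0.0095 0.039 0 0 0;-0.17 -0.0095 0.039 0 0 0;-0.17 -0.0095 0.039 0 0 0'; python3 -m pendant '0 0.02 -0.09 0 0 0;0 0.05 -0.18 0 0 0;0 0.086 -0.279 0 0 0;0 0.086 -0.279 0 0 0;0 0.086 -0.279 0 0 0;0 0.086 -0.279 0 0 0;0 0.086 -0.279 0 0 0'
python3 - <<'E'
from h import *
I,D=vision.camera("scene"); cv2.imwrite("pics/s3.png",cv2.resize(I[150:250,240:360],(720,600),interpolation=2))
s=r.read_state(); print(tomove(blk(.00445,.0138,s["ee_pos"][2])),turn(np.radians(-3)))
E
python3 g.py y
```

```text
time: 14.95
ee_pos: [0.5303, 0.0064, 0.0981]
eef_rot: [-0.516, -0.484, 0.516, -0.484]
ft_force: [-1.6, -4.1, 0.9]
width: 0.0197
t 14.95 blk mm [  0.11 -48.96] z 0.0981 push 4.35 |F| 4.46
time: 15.55
ee_pos: [0.5276, -0.003, 0.1408]
eef_rot: [0.516, 0.483, -0.515, 0.484]
ft_force: [0.5, -0.6, -2.1]
width: 0.0197
time: 16.25
ee_pos: [0.5529, 0.0641, 0.1403]
eef_rot: [-0.516, -0.483, 0.516, -0.483]
ft_force: [0.1, 0.1, -0.8]
width: 0.0197
[-1.88208595e-06  3.58279271e-04 -3.52404734e-03] [-0.0086095   0.00034402  0.00011343]
t 16.30 blk mm [ 4.57 12.92] z 0.1404 push -0.50 |F| 0.83
```

View pics/s3.png

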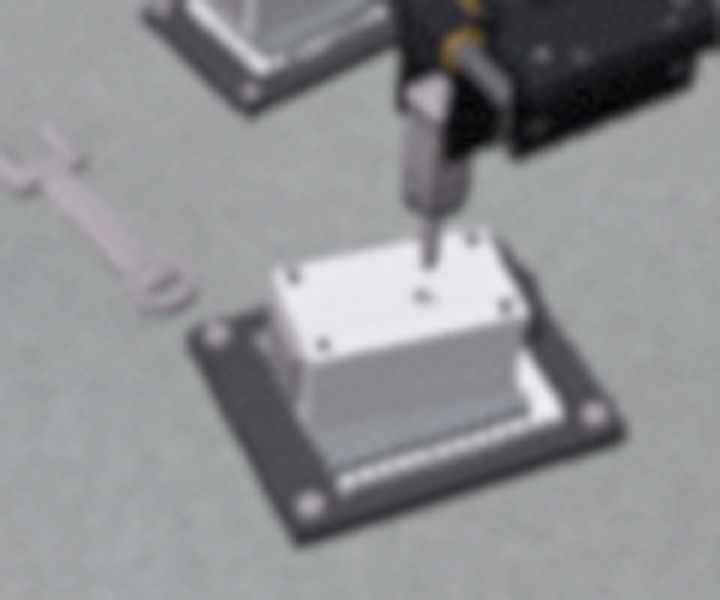

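The tip is at (428,268), just above the bore mouth at (424,295), as expected with about 16 mm still to descend. I let the arm settle, then correct.

```bash
python3 -m pendant '0 0 0 0 0 0;0 0 0 0 0 0;0 0 0 0 0 0;0 0 0 0 0 0' >/dev/null
python3 - <<'E'
from h import *
s=r.read_state(); print(s["joint_vel"].round(3),tomove(blk(.00445,.0138,s["ee_pos"][2]-.01)))
f=lambda p:(proj("scene",p)-[240,150])*6
b=blk(.0045,.0097,.073); print(f(b),f(b+[0,0,.0164]),f(b+[.001,0,.0164]),f(b+[0,.001,.0164]))
E
python3 g.py y
```

```text
[-0.001  0.001 -0.    -0.002  0.001  0.    -0.001] [ 0.03999997 -0.0002521   0.00027971]
[421.05094501 290.08136451] [423.63936117 261.51915539] [425.17048898 263.03582917] [425.66428196 260.50400846]
t 16.70 blk mm [ 4.49 13.88] z 0.1407 push 0.03 |F| 2.15
```

```bash
cat > gz.py <<'E'
import sys; from h import *
s=r.read_state(); q=R.from_quat(s["eef_rot"]); f=s["ft_force"]; p=s["ee_pos"][:2]-C
print("t %.2f"%s["time"],"z %.4f"%s["ee_pos"][2],"blk",np.round([p@[np.cos(A),np.sin(A)]*1e3,p@[-np.sin(A),np.cos(A)]*1e3],2),"F",f.round(1),"w %.4f"%s["width"]); sys.exit(int(np.linalg.norm(f)>float(sys.argv[1])))
E
p(){ python3 gz.py 6; }
python3 -m pendant '0.016 0 0 0 0 0;0.032 0 0 0 0 0;0.048 0 0 0 0 0;0.06 0 0 0 0 0' >/dev/null; p && python3 -m pendant '0.006 0 0 0 0 0;0.012 0 0 0 0 0' >/dev/null; p && python3 -m pendant '0.006 0 0 0 0 0;0.012 0 0 0 0 0' >/dev/null; p && python3 -m pendant '0.006 0 0 0 0 0;0.012 0 0 0 0 0' >/dev/null; p
```

```text
t 17.10 z 0.1250 blk [ 4.25 13.83] F [-0.5  0.5 -2.6] w 0.0193
t 17.30 z 0.1225 blk [ 4.43 13.91] F [-0.2 -1.3 -1.1] w 0.0196
t 17.50 z 0.1196 blk [ 4.51 13.94] F [ 0.3 -0.4 -0.8] w 0.0196
t 17.70 z 0.1166 blk [ 4.47 13.91] F [ 0.3 -0.4 -0.4] w 0.0198
```

```bash
p(){ python3 gz.py 8; }
p && python3 -m pendant '0.01 0 0 0 0 0;0.02 0 0 0 0 0;0.03 0 0 0 0 0' >/dev/null; p && python3 -m pendant '0.01 0 0 0 0 0;0.02 0 0 0 0 0;0.03 0 0 0 0 0' >/dev/null; p && python3 -m pendant '0.01 0 0 0 0 0;0.02 0 0 0 0 0;0.03 0 0 0 0 0' >/dev/null; p && python3 -m pendant '0.008 0 0 0 0 0;0.016 0 0 0 0 0' >/dev/null; p && python3 -m pendant '0.004 0 0 0 0 0;0.008 0 0 0 0 0' >/dev/null; p
```

```text
t 17.70 z 0.1166 blk [ 4.47 13.91] F [ 0.3 -0.4 -0.4] w 0.0198
t 18.00 z 0.1089 blk [ 4.41 13.89] F [-0.1  0.4 -1.4] w 0.0199
t 18.30 z 0.1014 blk [ 4.44 13.93] F [-0.2 -0.5 -0.3] w 0.0199
t 18.60 z 0.0939 blk [ 4.45 13.89] F [-0.1 -0.3 -1.3] w 0.0196
t 18.80 z 0.0900 blk [ 4.48 13.91] F [-0.3 -0.4 -1.2] w 0.0198
t 19.00 z 0.0881 blk [ 4.47 13.91] F [-1.1  0.3 -0.6] w 0.0194
```

```bash
p(){ python3 gz.py 4; }
p && python3 -m pendant '0.004 0 0 0 0 0;0.008 0 0 0 0 0' >/dev/null; p && python3 -m pendant '0.003 0 0 0 0 0' >/dev/null; p && python3 -m pendant '0.003 0 0 0 0 0' >/dev/null; p && python3 -m pendant '0.003 0 0 0 0 0' >/dev/null; p && python3 -m pendant '0.003 0 0 0 0 0' >/dev/null; p && python3 -m pendant '0.003 0 0 0 0 0' >/dev/null; p; python3 -m pendant '0 0 0 0 0 0;0 0 0 0 0 0' >/dev/null; p
```

```text
t 19.00 z 0.0881 blk [ 4.47 13.91] F [-1.1  0.3 -0.6] w 0.0194
t 19.20 z 0.0861 blk [ 4.5  13.93] F [ 0.2  0.4 -1.2] w 0.0190
t 19.30 z 0.0853 blk [ 4.47 13.91] F [ 0.7 -0.3 -0.5] w 0.0197
t 19.40 z 0.0846 blk [ 4.47 13.92] F [-0.3 -0.4 -1.4] w 0.0194
t 19.50 z 0.0844 blk [ 4.63 14.04] F [-3.2 -1.5  9.4] w 0.0192
t 19.50 z 0.0844 blk [ 4.63 14.04] F [-3.2 -1.5  9.4] w 0.0192
t 19.50 z 0.0844 blk [ 4.63 14.04] F [-3.2 -1.5  9.4] w 0.0192
t 19.70 z 0.0845 blk [ 4.62 14.01] F [-1.4  0.1  6. ] w 0.0196
```

Seated at z 0.0845, as predicted (0.0844). I open the jaws partly, then retreat.

```bash
python3 -m pendant '0 0 0 0 0 0;0 0 0 0 0 0;0 0 0 0 0 0;0 0 0 0 0 0;0 0 0 0 0 0;0 0 0 0 0 0' 0.15; python3 gz.py 4; python3 -m pendant '-0.05 0 0 0 0 0;-0.15 0 0 0 0 0;-0.35 0 0 0 0 0;-0.5 0 0 0 0 0;-0.5 0 0 0 0 0;-0.5 0 0 0 0 0'; python3 -m pendant '0 -0.2 0.6 0 0 0;0 -0.2 0.6 0 0 0;0 -0.2 0.6 0 0 0;0 -0.2 0.6 0 0 0;0 -0.2 0.6 0 0 0;0 -0.2 0.6 0 0 0'
python3 - <<'E'
from h import *
I,D=vision.camera("scene"); J,DJ=vision.camera("top")
cv2.imwrite("pics/s4.png",np.hstack([cv2.resize(I[150:250,240:360],(396,330),interpolation=2),cv2.resize(J[170:270,190:310],(396,330),interpolation=2)]))
for n,d in(("scene",D),("top",DJ)):
    P=cloud(n,d); m=(P[...,2]>.1)&(P[...,2]<.15)&(np.hypot(P[...,0]-.553,P[...,1]-.064)<.04); q=P[m]; print(n,len(q),q.mean(0),np.percentile(q[:,2],[50,90,98]))
print(r.read_state()["ee_pos"])
E
```

```text
time: 20.3
ee_pos: [0.5532, 0.0651, 0.0838]
eef_rot: [-0.516, -0.484, 0.516, -0.484]
ft_force: [-0.2, 0.3, -0.9]
width: 0.0491
t 20.30 z 0.0838 blk [ 4.42 13.89] F [-0.2  0.3 -0.9] w 0.0491
time: 20.9
ee_pos: [0.5537, 0.0653, 0.2103]
eef_rot: [0.516, 0.483, -0.515, 0.484]
ft_force: [0.5, -0.0, -0.8]
width: 0.0503
time: 21.5
ee_pos: [0.4937, -0.0801, 0.2084]
eef_rot: [-0.515, -0.484, 0.516, -0.484]
ft_force: [0.5, 0.3, 0.0]
width: 0.0502
scene 134 [0.5580204  0.0591042  0.11600728] [0.11859221 0.12416585 0.12522291]
top 93 [0.55137157 0.06363432 0.1219679 ] [0.12391045 0.12609865 0.12740685]
[ 0.49402694 -0.0794569   0.20858448]
```

View pics/s4.png

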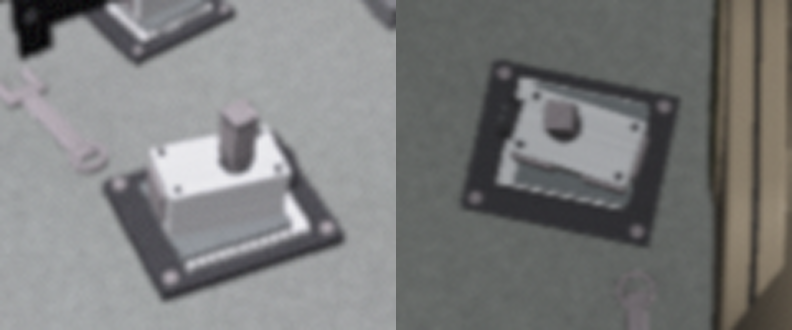

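The gauge stands upright in the bore, at (238,140) in the left half. Its top measures 0.125 m, as expected, so the collar is down and the hand is clear.

```bash
python3 -m pendant '0 0 0 0 0 0;0 0 0 0 0 0;0 0 0 0 0 0;0 0 0 0 0 0' | tail -2; python3 -c "from bench import close_job; print(close_job())"
```

```text
ft_force: [0.6, 0.6, 0.5]
width: 0.0504
the job is handed in; nothing more can be done
None
```

The gauge now stands in the block's bore with its collar down and the gripper let go. The job was handed in at about 22 s of the 67 s allowed.

- **Touches:** I touched the front window pad, the front plain pad and the end pad, in that order, at about 8 mm/s. Each was held for at least a second, with the highest force reading 5.5 N.
- **Block position:** The touches put the block's turn at −17.4° in the world frame, as the images had shown. They put the bore at x +4.45, y +13.8 mm in hand coordinates.
- **Insertion:** The gauge went into the bore with no contact force until the collar met the block. That was at hand height 0.0844 m, as predicted.
- **Last checks:** The images show the gauge upright with its top at about 0.125 m, which is the height for a fully seated collar, and the robot touching nothing. The wrench looked unmoved in the last pictures; I did not measure the other bystanders again.

**Disagreements:**
- The end-pad touch differed from the picture estimate by about 3.5 mm. I put this down to the gauge sitting off-centre in the grip along the jaw faces, which cancels out because the hand's orientation was kept constant.
- During the holds the position crept by 0.1 to 0.4 mm.
- One force reading during the end-pad hold dipped to 1.0 N, so I held that pad for 0.4 s longer.

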